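# Feed a burl panel under the leaf spring of a workshop jig

### The job

With your fingertips on the cork pad, press the small burl panel down hard on its sprung brass plate and, keeping it pressed, slide it along the jig under the steel crossbar and its leaf spring until it sits fully home against the red end stop and the brass plate has sprung up behind it. Do not lift the panel out of the jig, leave the glue bottle, wax tin and turned knob alone, and finish with your hand clear.

Things in the scene. Friction and masses are not known exactly. Their poses are not given: they have to be found in the camera images.
- jig: Plywood jig fixed to the bench, 270 x 130 mm; origin at the centre of its underside, on the bench. Its x axis is the feed direction (the panel slides towards +x), z is up. The bed (floor of the channel) is 20 mm above the origin. Two dark wood fences run along the channel, inner faces at y = +/-33.5 mm, tops 34 mm above the bench.
- jig_plate (a point): Centre of the top of the sprung brass plate in the bed, when up: 66.5 mm behind the jig's origin (-x), 28 mm above the bench. The plate is 87 mm long (jig x = -110 to -23 mm) and 60 mm wide; pressed down it is flush with the bed, 20 mm above the bench.
- jig_bar (a point): Middle of the underside of the dark steel crossbar over the channel, 40.5 mm above the bench; the bar spans jig x = 50 to 66 mm, its top is 54.5 mm above the bench. The 18 mm panel fits under it only when pressed down onto the bed. A steel leaf spring hangs behind it, jig x = 67 to 102 mm, tip 32 mm above the bench at rest.
- jig_stop (a point): Middle of the lower edge of the face of the red end stop, on the bed, at jig x = 111 mm; the stop's top is 44 mm above the bench.
- jig_home (a point): Where the centre of the panel's underside is when the panel is fully home against the red stop: on the bed, 46 mm ahead of the jig's origin along its x axis, 20 mm above the bench. Axes as the jig's.
- panel: Loose wooden panel 130 (x) x 64 (y) x 18 mm, about 0.16 kg, black edging, pale burl field in front, cork finger pad behind; origin at the centre of its underside, x towards the end stop, z up. It starts flat on the raised plate between the fences, underside 28 mm above the bench.
- panel_ridge (a point): Middle of the upright rear face of the dark push ridge across the panel's top, at the foot of that face: 21 mm behind the panel's centre (panel x = -21 mm), 18 mm above its underside. The ridge is 50 mm wide, 9 mm high, and slopes away in front to about panel x = -3 mm. Fingertips pressing on the pad behind it can push against its rear face.
- panel_pad (a point): Centre of the cork finger pad on the panel's top, 42 mm behind the panel's centre and 18 mm above its underside; the pad is 38 mm long (x) by 50 mm wide (y).
- plate (a joint): How far the brass plate is pressed down, m: 0 sprung fully up, 0.008 flush with the bed. It takes about 7 N to start it and about 12 N to hold it fully down. When the panel has slid right off it (the last 4 mm before home) it springs up behind the panel.
- leaf (a joint): How far the leaf spring is lifted, rad: 0 at rest, about 0.17 with the panel beneath it, when it presses on the panel with about 6 N.
- glue_mid (a point): Half-way up the yellow glue bottle, 56 mm in diameter and 150 mm tall, standing on the bench beyond the end stop. Leave alone.
- wax_mid (a point): Half-way up the wax tin, 68 mm in diameter and 42 mm tall, standing beside the jig. Leave alone.
- turned_knob_mid (a point): Half-way up the turned wooden knob, 36 mm in diameter and 40 mm tall, standing beside the jig. Leave alone.
Not all that is in view belongs to the job. There is more than one size of the panel; the job needs the middle-sized.

How it is judged:
On the way, in this order (a step that is already met when the one before it is completed fails the run):
1. the fingers press the panel down with the brass plate at least 5.5 mm down (value of joint plate above 0.0055 m and contact force between the fingers and panel above 3 N), for 0.1 s.
2. the panel has slid under the crossbar and lifts the leaf spring (value of joint leaf above 0.1 rad and x of panel in the frame of jig above 0.02 m), for 0.1 s.
At the end, for the whole second after the job is handed in: The panel lies flat on the bed under the leaf spring, within 4.5 mm of fully home against the end stop and at rest; the brass plate is up again (within 1.5 mm); the bottle, tin and knob are within 15 mm of where they stood (x of panel in the frame of jig between 0.0415 and 0.05 m and z of panel in the frame of jig below 0.0225 m and angle between panel's own z axis and vertical below 0.04 rad and value of joint plate below 0.0015 m and value of joint leaf above 0.1 rad and linear speed of panel below 0.01 m/s and distance of each of glue_mid, wax_mid, turned_knob_mid from where it was at the start of the episode below 0.015 m); the robot touches nothing.
It fails at once if the panel is lifted more than 10 mm above where it started (z of panel in the frame of jig above 0.038 m).
It fails at once if the panel is tipped by more than 17 degrees (angle between panel's own z axis and vertical above 0.3 rad).
It fails at once if the glue bottle is moved more than 15 mm (distance of glue_mid from where it was at the start of the episode above 0.015 m).
It fails at once if the wax tin is moved more than 15 mm (distance of wax_mid from where it was at the start of the episode above 0.015 m).
It fails at once if the turned knob is moved more than 15 mm (distance of turned_knob_mid from where it was at the start of the episode above 0.015 m).
It also fails if it takes over 45 s, if anything falls off the work surface, if the arm or the gripper's body presses on something with over 40 N, if the wrist force passes 120 N, or if a joint passes its speed limit or range.

### The arm

A 6-joint arm with a two-finger parallel gripper is mounted at the origin on the work surface. World frame = base frame: x ahead of the robot, y to its left, z up, the work surface at z = 0. Lengths are in m, angles in rad, forces in N, time in s.
With the tool pointing down it reaches from about 0.35 to 0.875 m from the base axis. Payload 15.5 kg.
Tool frame: the origin (TCP) lies between the finger pads; the fingertips stand 25 mm ahead of it and the grasp point (between the pads) lies 6 mm ahead of it (tip_reach is the distance from the TCP to the fingertips, in m); y points along the fingers, x is the direction in which the jaws open and shut, and the axes are right-handed (so a half turn about y gives the same grasp; the last joint's range is limited). The gripper opens to 85 mm and grips with 20 to 120 N. Pads are 22 mm wide; open, the fingers measure 114 mm over their backs; the gripper's body (76 mm by 85 mm) begins 54 mm behind the grasp point. The pads swing forward as they close: fully open they stand 13 mm farther back than shut.
Start: joints at [1.069, 0.494, 1.345, -0, 1.302, -0.096], TCP at [0.247, 0.574, 0.256] pointing down, gripper open.
Joint ranges: [-2.91, 2.91], [-0.82, 2.16], [0.22, 2.67], [-1.22, 4.37], [0.12, 2.79], [-3.08, 3.08]. Speed limits (rad/s): [1.89, 1.89, 2.57, 3.01, 3.01, 3.01].

### API

Orientations are given as a rotation vector (axis times angle).
In Python, from plant import state, read_camera, finish_job, tip_reach gives the robot as it stands.
- The arm moves only by the tool carry_out, never from a script. Its argument "increments" is a list of rows, each an object with "translation": the shift along the tool's x, y, z in m, a list of three; "dr": the turn, a rotation vector about the tool's x, y, z in degrees, a list of three; "jaw": the finger opening in m, from 0 to 0.0854. In form: [{"translation": [tx, ty, tz], "dr": [wx, wy, wz], "jaw": jaw}, ...]. A call has exactly 10 rows; each row is the pose to reach, as a shift and turn from the pose commanded when the call began, along the tool's axes at that moment; what a row does not reach only later rows make up. A row lasts 1/12 s, in which the tool goes at most 41.7 mm and 7.16 degrees, less where a joint would pass 70% of its speed; a pose out of reach is approached as far as the arm can. A call with a gripper value outside its range is refused whole. The fingers move at their own pace and stop on an object; "squeeze" is the grip in N (left out, the last holds). Time passes only in rows, so rows that repeat a pose let the fingers close, or fill a call up. It gives the time, the measured TCP pose, the force and the opening at its end, in the units of the state.
- state(): the state, without advancing time (a new reading comes with each control period).
- read_camera(name): name is "scene" or "side" or "wrist"; returns a dict with "image" (400x640x3 uint8, red, green, blue), "depth" (400x640 float32, m along the optical axis (not along the pixel's ray), 0 where there is no reading), "fov_y" (degrees; the focal length in pixels is half the picture's height over the tangent of half this angle, whatever the lens; pixels are square), "cx", "cy" (the principal point, pixels), "k1" (the pictures are not rectified: a ray, as slopes to the right and down, at radius r is drawn at 1 + k1 r^2 times it, then the intrinsics apply), "R" (3x3) and "t" (3): a world point X has camera coordinates R X + t; the wrist camera has in their place "mount" (4x4, takes a point from camera to tool coordinates, whose origin is the TCP and whose axes are the tool frame's). Camera axes: x right, y down, z forward; pixel columns grow to the right and rows downward; lengths in m; the calibration is good to about 2 mm. A picture is of the moment at which its call begins: read the wrist's pose just before it.
- finish_job(): hands the job in, once; it reports no verdict.
The state is a dict: "t": time; "joints": joint angles; "joint_vel": joint speeds; "joint_torque": joint torques, N m; "position": TCP position; "tool_rot": TCP orientation; "ft_force": force on the tool from outside, world axes, zero at the start; "moment": the same for the moment, N m; "gripper_width": finger opening in m.
Only numpy, scipy, OpenCV 4.12 (cv2) and the standard library are available. Lean on these libraries where they do the work, as an engineer would, in place of code of your own. Each camera call takes 0.05 s, during which the arm holds its last target. There are 200 camera calls.

## Working session

There is one attempt and no reset: what is moved stays moved. The work goes in short steps, Python scripts to look and compute and a tool call to move; the robot and the scene stay as the last step left them, time stands still between calls to the robot, and variables do not carry over. Pictures are saved under pics/ and viewed, about 8 in all and at most 12, crops included, and the job is handed in when it is done.

Besides the shell and the picture viewer there is one more tool, called after "Emit:" as name(argument=value, ...), one argument or row to a line, values as JSON. carry_out: Moves the arm, as the interface text tells. Its arguments: {"type":"object","properties":{"increments":{"type":"array","items":{"type":"object","properties":{"translation":{"type":"array","items":{"type":"number"}},"dr":{"type":"array","items":{"type":"number"}},"jaw":{"type":"number"}}}},"squeeze":{"type":"number"}},"required":["increments"]}

```bash
mkdir -p pics; cat > h.py <<'E'
import numpy as np, cv2
from plant import *
from scipy.spatial.transform import Rotation as Ro
def cam(n):
    s=state(); c=read_camera(n)
    f=200/np.tan(np.radians(c['fov_y'])/2)
    c['f']=f; c['K']=np.array([[f,0,c['cx']],[0,f,c['cy']],[0,0,1.]])
    c['D']=np.array([c['k1'],0,0,0.])
    if n=='wrist':
        M=np.eye(4); M[:3,:3]=Ro.from_rotvec(s['tool_rot']).as_matrix(); M[:3,3]=s['position']
        W=M@np.array(c['mount'])
    else:
        W=np.eye(4); W[:3,:3]=np.array(c['R']).T; W[:3,3]=-W[:3,:3]@np.array(c['t'])
    c['W']=W; return c
def ray(c,u,v):
    q=cv2.undistortPoints(np.array([[[u,v]]],float),c['K'],c['D'])[0,0]
    return c['W'][:3,:3]@np.array([q[0],q[1],1])
def at_z(c,u,v,z):
    d=ray(c,u,v); o=c['W'][:3,3]; return o+d*(z-o[2])/d[2]
def at_d(c,u,v):
    return c['W'][:3,3]+ray(c,u,v)*np.median(c['depth'][v-1:v+2,u-1:u+2])
def proj(c,P):
    V=np.linalg.inv(c['W']); X=(V[:3,:3]@np.atleast_2d(P).T).T+V[:3,3]
    return cv2.projectPoints(X,np.zeros(3),np.zeros(3),c['K'],c['D'])[0][:,0]
def save(c,n): cv2.imwrite('pics/'+n,c['image'][:,:,::-1])
E
python3 - <<'E'
from h import *
import pickle
print(state(),tip_reach)
for n in('scene','side'):
    c=cam(n); save(c,n+'0.png'); pickle.dump(c,open(n+'.pkl','wb')); print(n,c['f'],c['W'][:3,3])
E
```

```text
{'t': 0.0, 'joints': array([ 1.06851544e+00,  4.94183348e-01,  1.34610458e+00, -1.17744080e-05,
        1.30254681e+00, -9.54878921e-02]), 'joint_vel': array([ 0.00032992, -0.00156767,  0.0016584 ,  0.00053824, -0.00076711,
        0.00059413]), 'joint_torque': array([ 3.60740567e-03, -8.82144928e+01, -3.83876252e+01,  3.96570131e-04,
        9.92376212e-03,  6.70850341e-05]), 'position': array([0.24712489, 0.57370851, 0.25570915]), 'tool_rot': array([-1.3752239 , -0.90372695,  0.9055251 ]), 'ft_force': array([-0.36735192, -0.33422843,  0.81281993]), 'moment': array([-0.03801438,  0.00566745, -0.01338932]), 'gripper_width': 0.08548339920543896} 0.025
scene 428.4333686540304 [0.79066182 0.46056697 0.83891777]
side 414.4550641309772 [0.25333442 0.49124211 0.56438555]
```

View pics/scene0.png

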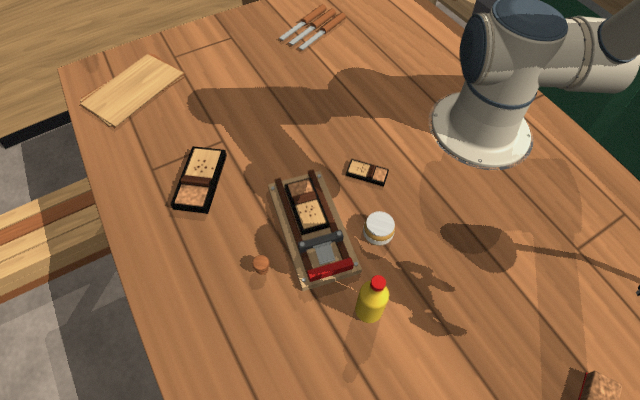

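View pics/side0.png

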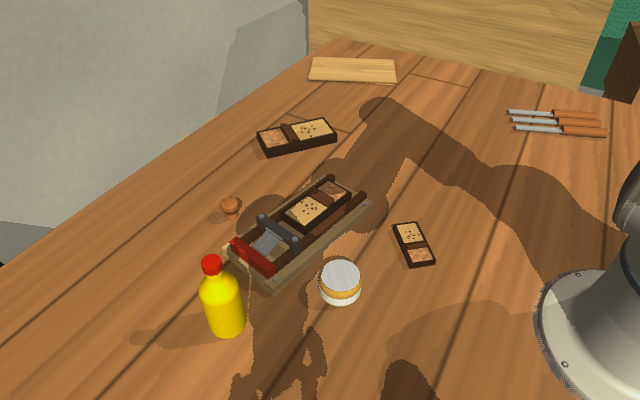

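```bash
python3 - <<'E'
from h import *
import pickle
C={n:pickle.load(open(n+'.pkl','rb')) for n in('scene','side')}
for n,c in C.items(): print(n,proj(c,[[0,0,0],state()['position'],[.4,0,0],[0,.4,0]]).round(), c['W'][:3,2].round(2))
for n,(a,b,w,h) in {'scene':(255,160,140,110+20),'side':(210,160,180,140)}.items():
    im=C[n]['image'][b:b+h,a:a+w,::-1]; im=cv2.resize(im,None,fx=4,fy=4,interpolation=cv2.INTER_CUBIC); cv2.imwrite(f'pics/{n}crop.png',im)
s=C['scene']
for u,v in [(312,212),(305,190),(330,268),(380,222),(262,264),(379,282),(275,190)]: print(u,v,at_d(s,u,v).round(4))
print(Ro.from_rotvec(state()['tool_rot']).as_matrix().round(3))
E
```

```text
scene [[481. 127.]
 [657. 318.]
 [358. 186.]
 [591. 239.]] [-0.29 -0.47 -0.83]
side [[630. 344.]
 [244. 802.]
 [388. 246.]
 [599. 669.]] [ 0.38 -0.65 -0.66]
312 212 [0.5477 0.0343 0.0467]
305 190 [ 0.5328 -0.0241  0.0467]
330 268 [0.5809 0.1666 0.0446]
380 222 [0.4309 0.1266 0.0426]
262 264 [0.6955 0.0881 0.0379]
379 282 [0.5489 0.2703 0.1504]
275 190 [ 0.5849 -0.0744  0.0203]
[[ 0.396 -0.001 -0.918]
 [ 0.918 -0.001  0.396]
 [-0.001 -1.     0.   ]]
```

View pics/scenecrop.png

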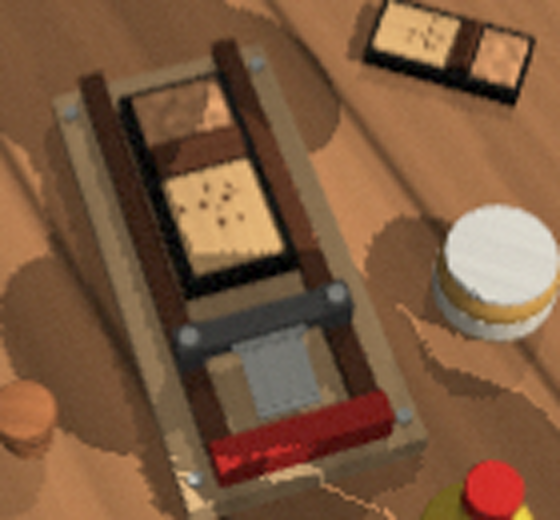

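View pics/sidecrop.png

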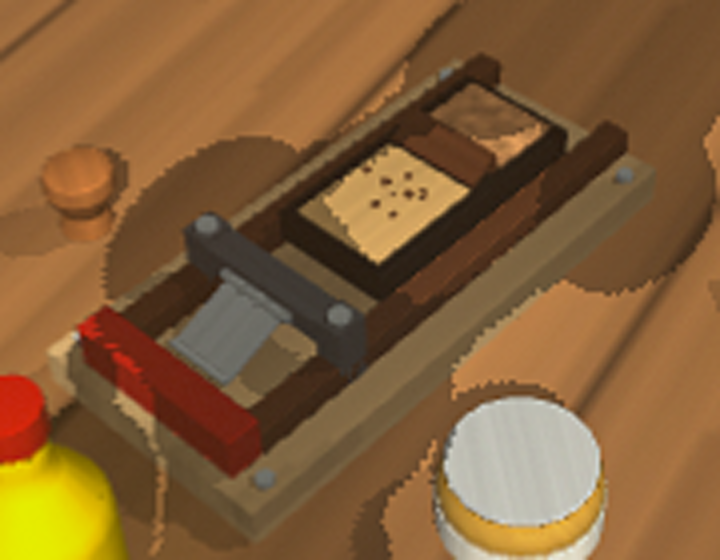

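```bash
python3 - <<'E'
from h import *
import pickle
from scipy.optimize import least_squares as ls
C={n:pickle.load(open(n+'.pkl','rb')) for n in('scene','side')}
off={'scene':(255,160),'side':(210,160)}
def fit(obs,z):
    def r(p):
        o=[]
        for n,x,y,u,v in obs:
            P=[p[0]+np.cos(p[2])*x-np.sin(p[2])*y,p[1]+np.sin(p[2])*x+np.cos(p[2])*y,z]
            a,b=off[n]; o+=list(proj(C[n],P)[0]-[a+(u+.5)/4-.5,b+(v+.5)/4-.5])
        return np.array(o)
    s=ls(r,[.55,.05,1.4],loss='soft_l1'); print(s.x.round(4),np.degrees(s.x[2]).round(2)); print(s.fun.reshape(-1,2).round(1).tolist()); return s.x
j=fit([('scene',-.135,-.065,55,100),('scene',-.135,.065,263,45),('scene',.135,.065,425,437),('side',-.135,.065,655,172),('side',.135,.065,252,513),('side',.135,-.065,75,372)],.02)
p=fit([('scene',-.065,-.032,122,98),('scene',-.065,.032,222,75),('scene',.065,.032,297,262),('scene',.065,-.032,188,290),('side',.065,-.032,283,212),('side',.065,.032,378,268),('side',-.065,.032,567,130),('side',-.065,-.032,478,83)],.046)
c,s=np.cos(j[2]),np.sin(j[2]); R=np.array([[c,-s],[s,c]])
print('panel in jig',R.T@(p[:2]-j[:2]))
print('pad',p[:2]-.042*np.array([np.cos(p[2]),np.sin(p[2])]))
print('home',j[:2]+.046*R[:,0])
S=C['scene']
for u,v in[(312,212),(330,268),(380,222),(262,264),(379,282)]:
    print((R.T@(at_d(S,u,v)[:2]-j[:2])).round(3))
E
```

```text
[0.5544 0.0476 1.3748] 78.77
[[-0.4, -0.4], [0.0, -0.4], [1.5, 0.0], [0.4, -0.5], [0.1, 0.9], [-7.3, -5.1]]
[0.5467 0.0084 1.36  ] 77.92
[[-0.4, -0.3], [1.5, -1.2], [0.9, -1.3], [-0.5, -0.4], [-1.9, -0.5], [-0.1, 2.8], [0.3, 0.5], [-2.6, -2.1]]
panel in jig [-0.03998792 -0.00013059]
pad [ 0.53791516 -0.03270669]
home [0.56332384 0.09273006]
[-0.014  0.004]
[ 0.122 -0.003]
[0.053 0.136]
[ 0.067 -0.131]
[0.217 0.049]
```

Emit:
carry_out(
  increments=[
    {"translation":[-0.022,0,-0.025],"dr":[0,4,0],"jaw":0},
    {"translation":[-0.044,0,-0.05],"dr":[0,8,0],"jaw":0},
    {"translation":[-0.066,0,-0.075],"dr":[0,12,0],"jaw":0},
    {"translation":[-0.088,0,-0.1],"dr":[0,16,0],"jaw":0},
    {"translation":[-0.11,0,-0.125],"dr":[0,20,0],"jaw":0},
    {"translation":[-0.132,0,-0.15],"dr":[0,24,0],"jaw":0},
    {"translation":[-0.154,0,-0.175],"dr":[0,28,0],"jaw":0},
    {"translation":[-0.176,0,-0.2],"dr":[0,32,0],"jaw":0},
    {"translation":[-0.198,0,-0.225],"dr":[0,36,0],"jaw":0},
    {"translation":[-0.22,0,-0.25],"dr":[0,40,0],"jaw":0},
  ],
)

```text
t: 0.93
position: [0.3901, 0.2715, 0.2562]
tool_rot: [-1.54, -0.362, 0.363]
ft_force: [1.0, 0.7, -0.2]
gripper_width: -0.0002
```

```bash
cat > d.py <<'E'
import sys
from h import *
# remaining shift to world x y z, tool-x azimuth (deg)
T=np.array([float(a) for a in sys.argv[1:4]]);az=np.radians(float(sys.argv[4]))
s=state();R=Ro.from_rotvec(s['tool_rot'])
X=[np.cos(az),np.sin(az),0];Y=[0,0,-1];G=Ro.from_matrix(np.c_[X,Y,np.cross(X,Y)])
print('tool shift',R.inv().apply(T-s['position']).round(4),'dr',np.degrees((R.inv()*G).as_rotvec()).round(2))
print('axes\n',R.as_matrix().round(4));print(s['t'],s['position'].round(4),s['ft_force'].round(1),s['gripper_width'],s['joints'].round(2))
E
python3 d.py .540 -.023 .15 -11.4
```

```text
tool shift [ 0.0028  0.1062 -0.3304] dr [ 1.00e-02  3.79e+01 -2.00e-02]
axes
 [[ 8.949e-01 -3.000e-04 -4.462e-01]
 [ 4.462e-01 -2.000e-04  8.949e-01]
 [-3.000e-04 -1.000e+00 -0.000e+00]]
0.9333 [0.3901 0.2715 0.2562] [ 1.   0.7 -0.2] -0.00022397755709708657 [ 0.48  0.28  1.7  -0.    1.16  0.02]
```

Emit:
carry_out(
  increments=[
    {"translation":[0,0,-0.037],"dr":[0,4.2,0],"jaw":0},
    {"translation":[0,0,-0.074],"dr":[0,8.4,0],"jaw":0},
    {"translation":[0,0.01,-0.111],"dr":[0,12.6,0],"jaw":0},
    {"translation":[0,0.03,-0.148],"dr":[0,16.8,0],"jaw":0},
    {"translation":[0.001,0.045,-0.185],"dr":[0,21,0],"jaw":0},
    {"translation":[0.002,0.06,-0.222],"dr":[0,25.2,0],"jaw":0},
    {"translation":[0.003,0.075,-0.259],"dr":[0,29.4,0],"jaw":0},
    {"translation":[0.003,0.09,-0.296],"dr":[0,33.6,0],"jaw":0},
    {"translation":[0.003,0.106,-0.3304],"dr":[0,37.9,0],"jaw":0},
    {"translation":[0.003,0.106,-0.3304],"dr":[0,37.9,0],"jaw":0},
  ],
)

```text
t: 1.77
position: [0.5426, -0.0256, 0.1476]
tool_rot: [-1.566, 0.161, -0.159]
ft_force: [-1.0, 0.2, -0.6]
gripper_width: 0.0001
```

```bash
python3 d.py .540 -.023 .085 -11.4; python3 - <<'E'
from h import *
import pickle
c=cam('wrist'); pickle.dump(c,open('w.pkl','wb')); save(c,'w1.png')
E
```

```text
tool shift [-0.003   0.0626  0.0021] dr [ 0.06 -0.29 -0.06]
axes
 [[ 9.792e-01 -1.200e-03  2.027e-01]
 [-2.027e-01 -8.000e-04  9.792e-01]
 [-1.000e-03 -1.000e+00 -1.000e-03]]
1.7667 [ 0.5426 -0.0256  0.1476] [-1.   0.2 -0.6] 0.000143820519394042 [-0.16  0.52  1.67 -0.    0.96  0.05]
```

View pics/w1.png

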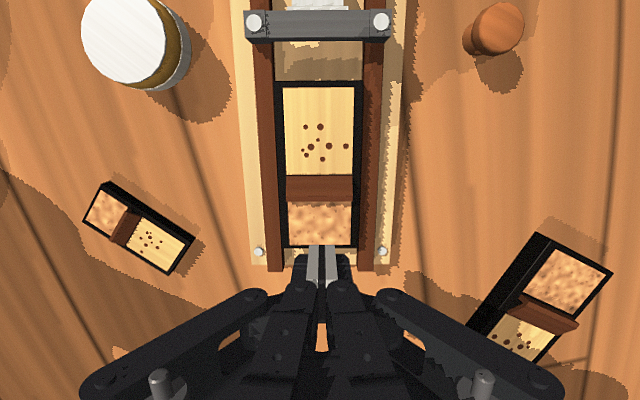

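```bash
python3 - <<'E'
from h import *
import pickle
c=pickle.load(open('w.pkl','rb'))
for u,v,z in[(275,82,.046),(363,82,.046),(360,247,.046),(281,247,.046),(286,202,.046),(353,202,.046),(254,22,.0555),(380,20,.0555),(258,252,.021),(382,252,.021)]: print(u,v,at_z(c,u,v,z).round(4))
a=lambda *x:at_z(c,*x,.046)[:2]
f=(a(275,82)+a(363,82))/2;r=(a(360,247)+a(281,247))/2
print('centre',(f+r)/2,'len',np.linalg.norm(f-r),'az',np.degrees(np.arctan2(*(f-r)[::-1])))
e=(f-r)/np.linalg.norm(f-r);print('target',(f+r)/2-.033*e)
E
```

```text
275 82 [0.5291 0.0764 0.046 ]
363 82 [0.5895 0.0639 0.046 ]
360 247 [ 0.5665 -0.0611  0.046 ]
281 247 [ 0.5025 -0.0479  0.046 ]
286 202 [ 0.5159 -0.0109  0.046 ]
353 202 [ 0.5675 -0.0215  0.046 ]
254 22 [0.5259 0.1134 0.0555]
380 20 [0.605  0.0981 0.0555]
258 252 [ 0.4741 -0.0599  0.021 ]
382 252 [ 0.5867 -0.083   0.021 ]
centre [0.54691995 0.00780949] len 0.12704927769864274 az 78.75199201326996
target [ 0.54048309 -0.02455664]
```

```bash
python3 d.py .540 -.0265 .08 -11.3
```

```text
tool shift [-0.0006  0.0686 -0.0033] dr [ 0.02 -0.17 -0.11]
axes
 [[ 9.800e-01 -2.000e-03  1.989e-01]
 [-1.989e-01  0.000e+00  9.800e-01]
 [-1.900e-03 -1.000e+00 -4.000e-04]]
1.8167 [ 0.5414 -0.0234  0.1486] [-1.1  0.7  0.5] 0.00015609315157143056 [-0.15  0.51  1.67 -0.    0.96  0.05]
```

Emit:
carry_out(
  increments=[
    {"translation":[0,0.015,-0.003],"dr":[0,0,0],"jaw":0},
    {"translation":[0,0.03,-0.0034],"dr":[0,0,0],"jaw":0},
    {"translation":[0,0.045,-0.0034],"dr":[0,0,0],"jaw":0},
    {"translation":[0,0.058,-0.0034],"dr":[0,0,0],"jaw":0},
    {"translation":[0,0.065,-0.0034],"dr":[0,0,0],"jaw":0},
    {"translation":[0,0.07,-0.0034],"dr":[0,0,0],"jaw":0},
    {"translation":[0,0.07,-0.0034],"dr":[0,0,0],"jaw":0},
    {"translation":[0,0.07,-0.0034],"dr":[0,0,0],"jaw":0},
    {"translation":[0,0.07,-0.0034],"dr":[0,0,0],"jaw":0},
    {"translation":[0,0.07,-0.0034],"dr":[0,0,0],"jaw":0},
  ],
)

```text
t: 2.65
position: [0.5406, -0.0241, 0.081]
tool_rot: [-1.565, 0.153, -0.154]
ft_force: [-0.2, -0.8, -0.5]
gripper_width: -0.0002
```

```bash
python3 d.py .540 -.0265 .066 -11.3
```

```text
tool shift [-0.0002  0.015  -0.0025] dr [-0.    0.1   0.06]
axes
 [[ 9.809e-01  1.100e-03  1.943e-01]
 [-1.943e-01 -1.000e-04  9.809e-01]
 [ 1.100e-03 -1.000e+00  1.000e-04]]
2.65 [ 0.5406 -0.0241  0.081 ] [-0.2 -0.8 -0.5] -0.000245558393188865 [-0.15  0.62  1.73  0.    0.8   0.04]
```

Emit:
carry_out(
  increments=[
    {"translation":[0,0.002,-0.002],"dr":[0,0,0],"jaw":0},
    {"translation":[0,0.004,-0.002],"dr":[0,0,0],"jaw":0},
    {"translation":[0,0.006,-0.002],"dr":[0,0,0],"jaw":0},
    {"translation":[0,0.008,-0.002],"dr":[0,0,0],"jaw":0},
    {"translation":[0,0.01,-0.002],"dr":[0,0,0],"jaw":0},
    {"translation":[0,0.012,-0.002],"dr":[0,0,0],"jaw":0},
    {"translation":[0,0.013,-0.002],"dr":[0,0,0],"jaw":0},
    {"translation":[0,0.014,-0.002],"dr":[0,0,0],"jaw":0},
    {"translation":[0,0.014,-0.002],"dr":[0,0,0],"jaw":0},
    {"translation":[0,0.014,-0.002],"dr":[0,0,0],"jaw":0},
  ],
)

```text
t: 3.48
position: [0.5399, -0.0262, 0.0663]
tool_rot: [-1.565, 0.154, -0.154]
ft_force: [-2.0, -1.3, 6.7]
gripper_width: -0.0004
```

```bash
python3 d.py .540 -.0265 .0625 -11.3
```

```text
tool shift [ 0.0002  0.0038 -0.0003] dr [0.  0.1 0. ]
axes
 [[ 9.809e-01  0.000e+00  1.943e-01]
 [-1.943e-01 -1.000e-04  9.809e-01]
 [ 0.000e+00 -1.000e+00 -1.000e-04]]
3.4833 [ 0.5399 -0.0262  0.0663] [-2.  -1.3  6.7] -0.00038333898182496047 [-0.16  0.64  1.74 -0.    0.76  0.04]
```

Contact is made (6.7 N), at about the height I expected. Next I press down in small steps.

Emit:
carry_out(
  increments=[
    {"translation":[0,0.0005,0],"dr":[0,0,0],"jaw":0},
    {"translation":[0,0.001,0],"dr":[0,0,0],"jaw":0},
    {"translation":[0,0.0015,0],"dr":[0,0,0],"jaw":0},
    {"translation":[0,0.002,0],"dr":[0,0,0],"jaw":0},
    {"translation":[0,0.0025,0],"dr":[0,0,0],"jaw":0},
    {"translation":[0,0.003,0],"dr":[0,0,0],"jaw":0},
    {"translation":[0,0.0035,0],"dr":[0,0,0],"jaw":0},
    {"translation":[0,0.0035,0],"dr":[0,0,0],"jaw":0},
    {"translation":[0,0.0035,0],"dr":[0,0,0],"jaw":0},
    {"translation":[0,0.0035,0],"dr":[0,0,0],"jaw":0},
  ],
)

```text
t: 4.32
position: [0.5399, -0.0261, 0.063]
tool_rot: [-1.565, 0.153, -0.154]
ft_force: [-2.7, -0.8, 10.9]
gripper_width: 0.0001
```

Emit:
carry_out(
  increments=[
    {"translation":[0,0.0004,0],"dr":[0,0,0],"jaw":0},
    {"translation":[0,0.0008,0],"dr":[0,0,0],"jaw":0},
    {"translation":[0,0.0012,0],"dr":[0,0,0],"jaw":0},
    {"translation":[0,0.0016,0],"dr":[0,0,0],"jaw":0},
    {"translation":[0,0.002,0],"dr":[0,0,0],"jaw":0},
    {"translation":[0,0.002,0],"dr":[0,0,0],"jaw":0},
    {"translation":[0,0.002,0],"dr":[0,0,0],"jaw":0},
    {"translation":[0,0.002,0],"dr":[0,0,0],"jaw":0},
    {"translation":[0,0.002,0],"dr":[0,0,0],"jaw":0},
    {"translation":[0,0.002,0],"dr":[0,0,0],"jaw":0},
  ],
)

```text
t: 5.15
position: [0.54, -0.0262, 0.0627]
tool_rot: [-1.566, 0.152, -0.155]
ft_force: [-11.5, -0.0, 47.9]
gripper_width: 0.0003
```

Emit:
carry_out(
  increments=[
    {"translation":[0,-0.0006,0],"dr":[0,0,0],"jaw":0},
    {"translation":[0,-0.0008,0.001],"dr":[0,0,0],"jaw":0},
    {"translation":[0,-0.0008,0.003],"dr":[0,0,0],"jaw":0},
    {"translation":[0,-0.0008,0.005],"dr":[0,0,0],"jaw":0},
    {"translation":[0,-0.0008,0.007],"dr":[0,0,0],"jaw":0},
    {"translation":[0,-0.0008,0.009],"dr":[0,0,0],"jaw":0},
    {"translation":[0,-0.0008,0.011],"dr":[0,0,0],"jaw":0},
    {"translation":[0,-0.0008,0.013],"dr":[0,0,0],"jaw":0},
    {"translation":[0,-0.0008,0.015],"dr":[0,0,0],"jaw":0},
    {"translation":[0,-0.0008,0.015],"dr":[0,0,0],"jaw":0},
  ],
)

```text
t: 5.98
position: [0.544, -0.0127, 0.0629]
tool_rot: [-1.567, 0.151, -0.156]
ft_force: [-4.6, -14.3, 27.8]
gripper_width: 0.0002
```

```bash
python3 d.py .540 -.0265 .0625 -11.3; python3 - <<'E'
from h import *
c=cam('wrist'); save(c,'w2.png')
E
```

```text
tool shift [-0.0012  0.0004 -0.0143] dr [0.09 0.12 0.19]
axes
 [[ 0.981   0.0029  0.1938]
 [-0.1938 -0.0022  0.981 ]
 [ 0.0033 -1.     -0.0016]]
5.9833 [ 0.544  -0.0127  0.0629] [ -4.6 -14.3  27.8] 0.00020474809304640322 [-0.13  0.65  1.73 -0.    0.76  0.06]
```

View pics/w2.png

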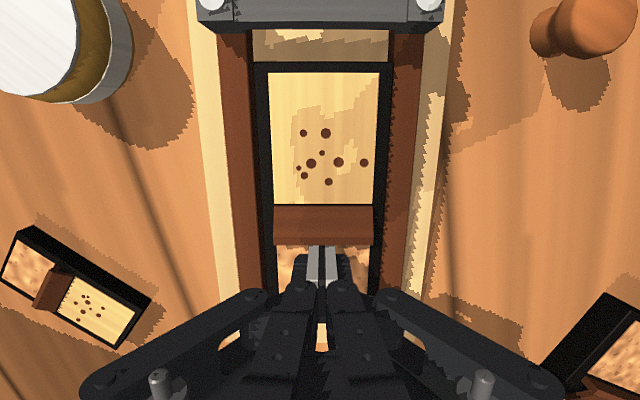

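The fingertips are against the ridge's rear face at about (322,245). The panel is straight between the fences, with the crossbar ahead at row 20. I'll keep feeding.

Emit:
carry_out(
  increments=[
    {"translation":[0,0,0.003],"dr":[0,0,0],"jaw":0},
    {"translation":[0,0,0.006],"dr":[0,0,0],"jaw":0},
    {"translation":[0,0,0.009],"dr":[0,0,0],"jaw":0},
    {"translation":[0,0,0.012],"dr":[0,0,0],"jaw":0},
    {"translation":[0,0,0.015],"dr":[0,0,0],"jaw":0},
    {"translation":[0,0,0.018],"dr":[0,0,0],"jaw":0},
    {"translation":[0,0,0.021],"dr":[0,0,0],"jaw":0},
    {"translation":[0,0,0.024],"dr":[0,0,0],"jaw":0},
    {"translation":[0,0,0.027],"dr":[0,0,0],"jaw":0},
    {"translation":[0,0,0.03],"dr":[0,0,0],"jaw":0},
  ],
)

```text
t: 6.87
position: [0.5498, 0.0166, 0.0629]
tool_rot: [-1.567, 0.151, -0.156]
ft_force: [-3.9, -18.7, 28.7]
gripper_width: -0.0002
```

```bash
python3 d.py .540 -.0265 .0625 -11.3
```

```text
tool shift [-0.0013  0.0005 -0.0442] dr [0.09 0.12 0.19]
axes
 [[ 0.981   0.0029  0.1939]
 [-0.1939 -0.0023  0.981 ]
 [ 0.0033 -1.     -0.0017]]
6.8667 [0.5498 0.0166 0.0629] [ -3.9 -18.7  28.7] -0.00017028125689722362 [-0.08  0.65  1.72 -0.    0.77  0.12]
```

Emit:
carry_out(
  increments=[
    {"translation":[0,0,0.003],"dr":[0,0,0],"jaw":0},
    {"translation":[0,0,0.006],"dr":[0,0,0],"jaw":0},
    {"translation":[0,0,0.009],"dr":[0,0,0],"jaw":0},
    {"translation":[0,0,0.012],"dr":[0,0,0],"jaw":0},
    {"translation":[0,0,0.015],"dr":[0,0,0],"jaw":0},
    {"translation":[0,0,0.018],"dr":[0,0,0],"jaw":0},
    {"translation":[0,0,0.021],"dr":[0,0,0],"jaw":0},
    {"translation":[0,0,0.024],"dr":[0,0,0],"jaw":0},
    {"translation":[0,0,0.027],"dr":[0,0,0],"jaw":0},
    {"translation":[0,0,0.03],"dr":[0,0,0],"jaw":0},
  ],
)

```text
t: 7.7
position: [0.5554, 0.0453, 0.0629]
tool_rot: [-1.568, 0.151, -0.155]
ft_force: [-5.1, -29.2, 29.8]
gripper_width: 0.0002
```

```bash
python3 d.py .540 -.0265 .0625 -11.3; python3 - <<'E'
from h import *
import pickle
o=[]
for n,(a,b,w,h) in {'scene':(265,160,110,130),'side':(220,160,160,140)}.items():
    c=cam(n); pickle.dump(c,open(n+'2.pkl','wb'))
    o.append(cv2.resize(c['image'][b:b+h,a:a+w,::-1],(390,460),interpolation=cv2.INTER_CUBIC))
cv2.imwrite('pics/b.png',np.hstack(o))
E
```

```text
tool shift [-0.0012  0.0006 -0.0734] dr [0.15 0.13 0.16]
axes
 [[ 0.9811  0.0022  0.1937]
 [-0.1937 -0.0032  0.9811]
 [ 0.0028 -1.     -0.0027]]
7.7 [0.5554 0.0453 0.0629] [ -5.1 -29.2  29.8] 0.00019341035813565994 [-0.02  0.66  1.7  -0.    0.78  0.17]
```

View pics/b.png

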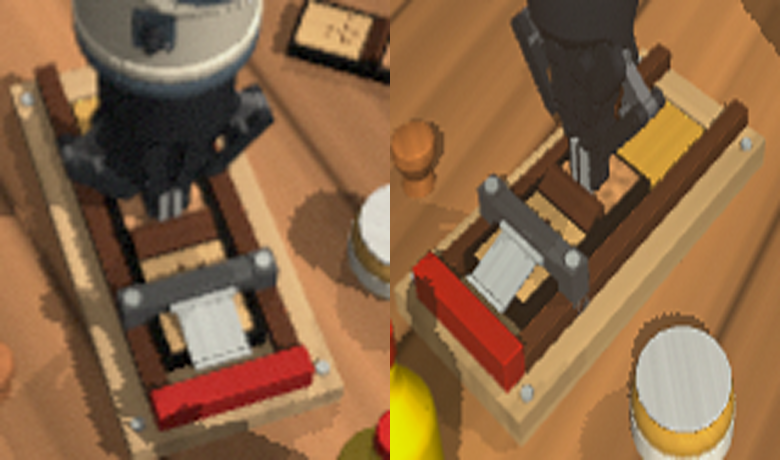

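The panel is under the bar and lifting the leaf spring. It sits roughly 15 mm short of the red stop, and the brass plate shows behind it. I'll do the last stretch more slowly.

Emit:
carry_out(
  increments=[
    {"translation":[0,0,0.002],"dr":[0,0,0],"jaw":0},
    {"translation":[0,0,0.004],"dr":[0,0,0],"jaw":0},
    {"translation":[0,0,0.006],"dr":[0,0,0],"jaw":0},
    {"translation":[0,0,0.0075],"dr":[0,0,0],"jaw":0},
    {"translation":[0,0,0.009],"dr":[0,0,0],"jaw":0},
    {"translation":[0,0,0.0105],"dr":[0,0,0],"jaw":0},
    {"translation":[0,0,0.012],"dr":[0,0,0],"jaw":0},
    {"translation":[0,0,0.013],"dr":[0,0,0],"jaw":0},
    {"translation":[0,0,0.013],"dr":[0,0,0],"jaw":0},
    {"translation":[0,0,0.013],"dr":[0,0,0],"jaw":0},
  ],
)

```text
t: 8.63
position: [0.5578, 0.0583, 0.0629]
tool_rot: [-1.568, 0.151, -0.155]
ft_force: [-4.5, -24.0, 30.1]
gripper_width: -0.0002
```

Emit:
carry_out(
  increments=[
    {"translation":[0,0,0.0005],"dr":[0,0,0],"jaw":0},
    {"translation":[0,0,0.001],"dr":[0,0,0],"jaw":0},
    {"translation":[0,0,0.0015],"dr":[0,0,0],"jaw":0},
    {"translation":[0,0,0.002],"dr":[0,0,0],"jaw":0},
    {"translation":[0,0,0.0025],"dr":[0,0,0],"jaw":0},
    {"translation":[0,0,0.003],"dr":[0,0,0],"jaw":0},
    {"translation":[0,0,0.003],"dr":[0,0,0],"jaw":0},
    {"translation":[0,0,0.003],"dr":[0,0,0],"jaw":0},
    {"translation":[0,0,0.003],"dr":[0,0,0],"jaw":0},
    {"translation":[0,0,0.003],"dr":[0,0,0],"jaw":0},
  ],
)

```text
t: 9.47
position: [0.5584, 0.0611, 0.0629]
tool_rot: [-1.568, 0.151, -0.155]
ft_force: [-5.1, -25.4, 29.8]
gripper_width: 0.0001
```

Emit:
carry_out(
  increments=[
    {"translation":[0,0,0.0004],"dr":[0,0,0],"jaw":0},
    {"translation":[0,0,0.0008],"dr":[0,0,0],"jaw":0},
    {"translation":[0,0,0.0012],"dr":[0,0,0],"jaw":0},
    {"translation":[0,0,0.0016],"dr":[0,0,0],"jaw":0},
    {"translation":[0,0,0.002],"dr":[0,0,0],"jaw":0},
    {"translation":[0,0,0.002],"dr":[0,0,0],"jaw":0},
    {"translation":[0,0,0.002],"dr":[0,0,0],"jaw":0},
    {"translation":[0,0,0.002],"dr":[0,0,0],"jaw":0},
    {"translation":[0,0,0.002],"dr":[0,0,0],"jaw":0},
    {"translation":[0,0,0.002],"dr":[0,0,0],"jaw":0},
  ],
)

```text
t: 10.3
position: [0.5585, 0.0616, 0.0629]
tool_rot: [-1.57, 0.152, -0.154]
ft_force: [-7.9, -42.7, 31.2]
gripper_width: 0.0001
```

```bash
python3 d.py .540 -.0265 .0625 -11.3; python3 - <<'E'
from h import *
import pickle
o=[]
for n,(a,b,w,h) in {'scene':(265,160,110,130),'side':(220,160,160,140)}.items():
    c=cam(n); pickle.dump(c,open(n+'2.pkl','wb'))
    o.append(cv2.resize(c['image'][b:b+h,a:a+w,::-1],(390,460),interpolation=cv2.INTER_CUBIC))
cv2.imwrite('pics/b2.png',np.hstack(o))
E
```

```text
tool shift [-0.0011  0.0008 -0.09  ] dr [0.25 0.14 0.12]
axes
 [[ 0.9811  0.0013  0.1936]
 [-0.1936 -0.0046  0.9811]
 [ 0.0022 -1.     -0.0043]]
10.3 [0.5585 0.0616 0.0629] [ -7.9 -42.7  31.2] 0.00012672475320541372 [ 0.01  0.66  1.69 -0.01  0.79  0.21]
```

View pics/b2.png

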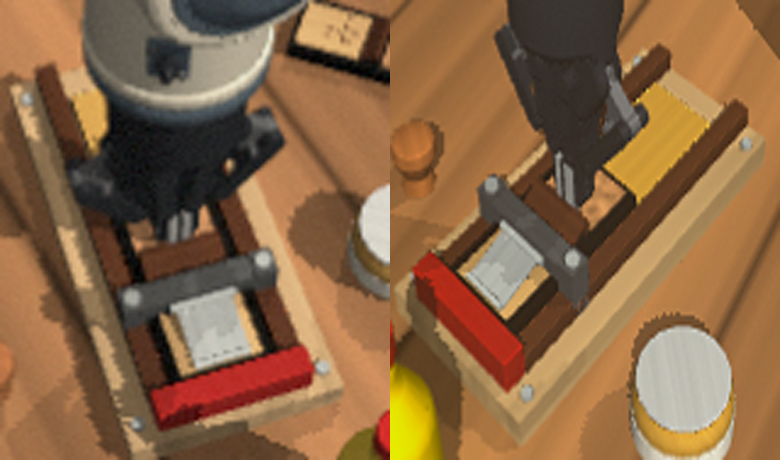

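The force rose to 43 N with no further motion, so the panel is against the stop. I'll ease off and lift away.

Emit:
carry_out(
  increments=[
    {"translation":[0,0,-0.001],"dr":[0,0,0],"jaw":0},
    {"translation":[0,-0.0005,-0.0017],"dr":[0,0,0],"jaw":0},
    {"translation":[0,-0.001,-0.002],"dr":[0,0,0],"jaw":0},
    {"translation":[0,-0.002,-0.003],"dr":[0,0,0],"jaw":0},
    {"translation":[0,-0.006,-0.004],"dr":[0,0,0],"jaw":0},
    {"translation":[0,-0.02,-0.006],"dr":[0,0,0],"jaw":0},
    {"translation":[0,-0.045,-0.01],"dr":[0,0,0],"jaw":0},
    {"translation":[0,-0.075,-0.03],"dr":[0,0,0],"jaw":0},
    {"translation":[0,-0.105,-0.06],"dr":[0,0,0],"jaw":0},
    {"translation":[0,-0.12,-0.08],"dr":[0,0,0],"jaw":0},
  ],
)

```text
t: 11.23
position: [0.5428, -0.0145, 0.1845]
tool_rot: [-1.566, 0.151, -0.155]
ft_force: [1.5, -1.0, 0.8]
gripper_width: -0.0001
```

```bash
python3 d.py .540 -.0265 .0625 -11.3; python3 - <<'E'
from h import *
c=cam('wrist'); save(c,'w3.png')
c=cam('wrist')
# plate/panel/bed heights from the side camera, jig frame
th=np.radians(78.75);R=np.array([[np.cos(th),-np.sin(th)],[np.sin(th),np.cos(th)]]);j=np.array([.5544,.0476])
def H(c,x,y,z):
    u,v=proj(c,[*(j+R@[x,y]),z])[0].round().astype(int); 
    return (at_d(c,u,v)[2]).round(4)
for n in('wrist','side','scene'):
    c=cam(n)
    print(n,'plate',[H(c,x,.01,.028) for x in(-.04,-.07,-.1)],'pad',H(c,.004,0,.038),'field',H(c,.035,0,.038))
E
```

```text
tool shift [-0.0008  0.122  -0.0123] dr [-0.    0.14  0.16]
axes
 [[ 9.811e-01  2.800e-03  1.935e-01]
 [-1.935e-01 -5.000e-04  9.811e-01]
 [ 2.900e-03 -1.000e+00  0.000e+00]]
11.2333 [ 0.5428 -0.0145  0.1845] [ 1.5 -1.   0.8] -0.00011019360020130307 [-0.14  0.46  1.64 -0.    1.04  0.06]
wrist plate [np.float64(0.0284), np.float64(0.0281), np.float64(0.0281)] pad 0.0384 field 0.0451
side plate [np.float64(0.0285), np.float64(0.0274), np.float64(0.0286)] pad 0.0382 field 0.0424
scene plate [np.float64(0.0306), np.float64(0.0295), np.float64(0.0283)] pad 0.039 field 0.0443
```

View pics/w3.png

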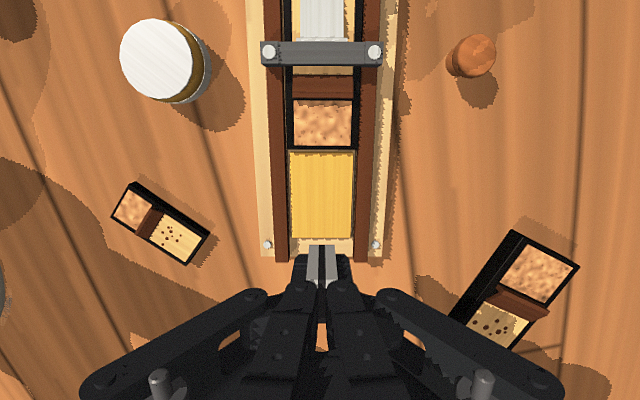

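The plate is up at 28 mm on all three cameras, and the pad is at 38 mm, so the panel is down on the bed. The panel's rear edge (row 150) is ahead of the plate, and the hand is clear. Handing in.

```bash
python3 -c "
from plant import *
print(finish_job())"
```

```text
the job is handed in; nothing more can be done
None
```

I pressed the middle-sized panel down on its brass plate with closed fingertips. I then slid it under the crossbar and leaf spring to the red stop, lifted the hand clear and handed the job in. It took about 11 s of the 45 s, and no verdict was reported.

- **Pressing:** the force jumped to 48 N as the plate bottomed out. That is above the 40 N limit set for the arm and gripper body, but it was applied through the fingertips and nothing stopped the run. I eased to about 30 N for the slide.
- **Home position:** at the stop the feed force rose to 43 N with only 0.5 mm of further travel. From the finger position, the panel is at about jig x = 0.0465 m, against a target of 0.046 m.
- **Heights after lifting off:** the wrist camera put the plate top at 28 mm, so it has sprung up. The side and scene cameras agreed within about 2.5 mm. All three put the pad at 38–39 mm, so the panel is down on the bed.
- **Leaf spring:** the pictures show it resting on the panel. I did not measure its angle.
- **Other objects:** the hand is clear, with about 2 N or less of residual force. The wax tin and knob looked undisturbed in the last picture. The bottle was out of that picture, but the hand never went near it.
- **Failed check:** the height reading on the burl field (42–45 mm) disagreed with the expected 38 mm. That sample point probably fell on the ridge or crossbar, so I did not rely on it.

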